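# Slide the cutting board out over the counter's edge, level with the tray

### The job

Push the cutting board along the counter toward you until its near edge sticks out over the front edge of the counter just as far as the baking tray beside it does, square to the counter's edge, so that the two can be taken hold of together later. Only push it flat along the top: do not lift or tip it, do not touch the tub and the jar, which ride along standing on it, and leave everything else where it is.

Things in the scene. Friction and masses are not known exactly. Their poses are not given: they have to be found in the camera images.
- board: The cutting board: a plain cream slab, 250 mm (its x) by 385 mm (its y) by 14 mm, 0.4 to 0.85 kg, lying flat and loose on the counter. Origin: centre of its underside; x points away from the robot across the short side (turned by up to 20 degrees at the start), y along its long side to the left, z up. It takes roughly 5 to 15 N to slide it.
- board_front (a point): Middle of the board's near long edge, at its underside (125 mm from the board's origin, toward the robot). Same axes as the board.
- board_back (a point): Middle of the board's far long edge, at its underside (125 mm from the board's origin, away from the robot): the upright 14 mm face to push on. The counter is clear for at least 0.1 m behind it; beyond that a steel box, a bottle and a tin stand at the back of the counter, and a tall bottle, fixed like them, stands on the right, farther back than the board, to the left of the can.
- counter_edge (a point): A point on the front edge of the counter top, toward its left end, fixed, at the height of the top (z = 0). The edge is straight and runs along this point's y axis; nearer to the robot than this point's x there is nothing under the board.
- tub: A white pot with a foil lid, 72 mm wide and 71 mm high, standing loose on the left half of the board, at least 70 mm clear of the board's far edge. Origin: centre of its underside. Not to be touched.
- jar: A round jar with a flat lid, 61 mm wide and 86 mm high, standing loose on the right half of the board, at least 70 mm clear of the board's far edge. Origin: centre of its underside. Not to be touched.
- can: A drink can, 66 mm wide and 115 mm high, standing on the counter behind the baking tray. Origin: centre of its underside. To be left alone.
- spice: A small spice jar, 45 mm wide and 105 mm high, standing loose in the baking tray. Origin: centre of its underside. To be left alone.
- scissors: A pair of scissors, 199 mm long, 87 mm wide and 9 mm thick, lying loose in the baking tray. Origin: about the middle, at the underside. To be left alone.
- tray_front (a point): Middle of the tray's near (short) edge, at its underside, 181 mm from the tray's origin; axes as the tray's. It sticks out 10 to 85 mm over the counter's front edge, a different amount each time: the board's near edge is to come level with it, measured square to the counter's edge.
- tray: The baking tray: shallow, dark, pressed, with a rolled rim, 362 mm long (its y) by 242 mm by 14 mm, lying to the right of the board with its long side pointing away from the robot, square to the counter's edge; it stays put. Origin: centre of its underside; y points toward the robot, x to the left along the counter's edge.

How it is judged:
By the outcome, as a careful person would: the job done as asked, in the order asked, and still so for the second after the job is handed in, with the robot touching nothing.
It also fails if it takes over 48 s, if anything falls off the work surface, if the arm or the gripper's body presses on something with over 40 N, if the wrist force passes 120 N, or if a joint passes its speed limit or range.

### The arm

A 6-joint arm with a two-finger parallel gripper is mounted at the origin on a cart in front of the work surface, level with it; the furniture and walls round the work are solid. World frame = base frame: x ahead of the robot, y to its left, z up, the work surface at z = 0. Lengths are in m, angles in rad, forces in N, time in s.
With the tool pointing down it reaches from about 0.375 to 0.975 m from the base axis. Payload 3.8 kg.
Tool frame: the origin (TCP) lies at the very end of the fingers, on their centre line; the grasp point (between the pads) lies manip.grasp_offset behind it (manip.grasp_offset is the distance from the TCP to the grasp point, in m); x points along the fingers, z is the direction in which the jaws open and shut, and the axes are right-handed (so a half turn about x gives the same grasp; the last joint's range is limited). The gripper opens to 85 mm and grips with 20 to 120 N. Pads are 22 mm wide; open, the fingers measure 114 mm over their backs; the gripper's body (76 mm by 85 mm) begins 54 mm behind the grasp point. The pads swing forward as they close: fully open they stand 13 mm farther back than shut.
Start: joints at [1.18, 0.264, 1.604, -0, 1.274, -0.037], TCP at [0.234, 0.633, 0.231] pointing down, gripper open.
Joint ranges: [-2.63, 2.63], [-0.94, 2.18], [0.31, 2.57], [-1.31, 4.45], [0, 2.66], [-2.55, 2.55]. Speed limits (rad/s): [2.57, 2.57, 3.14, 3.14, 3.14, 3.14].

### API

Orientations are given as a unit quaternion [x, y, z, w].
In Python, from workcell import manip gives the robot as it stands.
- The arm moves only by the shell command python3 -m inch 'ROWS' [FORCE]. ROWS is JSON, a list of rows, each a list of 3 entries, a list of its own where there are three numbers: the shift along the world's x, y, z in m, then the turn about the world's z in degrees, then the closure, from -1 (fully open) to 1 (shut). A call has 1 to 5 rows; each row is the pose to reach, as a shift and turn from the pose commanded when the call began; what a row does not reach only later rows make up. A row lasts 1/10 s, in which the tool goes at most 50 mm and 8.59 degrees, less where a joint would pass 70% of its speed; a pose out of reach is approached as far as the arm can. A call with a gripper value outside its range is refused whole. The fingers move at their own pace and stop on an object; FORCE is the grip in N (left out, the last holds). Time passes only in rows, so rows that repeat a pose let the fingers close. It gives the time, the measured TCP pose, the force and the opening at its end, in the units of the state.
- manip.state(): the state, without advancing time (a new reading comes with each control period).
- manip.grab_frame(name): name is "scene" or "top"; returns (picture, depth): 420x560x3 uint8, blue, green, red; 420x560 float32, m along the optical axis (not along the pixel's ray), 0 where there is no reading.
- manip.camera_info(name): a dict with "fovy" (degrees; the focal length in pixels is half the picture's height over the tangent of half this angle, whatever the lens; pixels are square), "cx", "cy" (the principal point, pixels), "eye" and "orientation" of the camera in the world. Camera axes: x right, y down, z forward; pixel columns grow to the right and rows downward; lengths in m; the calibration is good to about 2 mm. A picture is of the moment at which its call begins. camera_info takes no time and is no camera call.
- manip.hand_in(): hands the job in, once; it reports no verdict.
The state is a dict: "time": time; "joint_pos": joint angles; "joint_vel": joint speeds; "tau": joint torques, N m; "position": TCP position; "orientation": TCP orientation; "wrist_force": force on the tool from outside, world axes, zero at the start; "torque": the same for the moment, N m; "finger_gap": finger opening in m.
Only numpy, scipy, OpenCV 4.12 (cv2) and the standard library are available. Lean on these libraries where they do the work, as an engineer would, in place of code of your own. Each camera call takes 0.05 s, during which the arm holds its last target.

## Working session

There is one attempt and no reset: what is moved stays moved. The work goes in short steps, Python scripts to look and compute and a shell command to move; the robot and the scene stay as the last step left them, time stands still between calls to the robot, and variables do not carry over. Pictures are saved under pics/ and viewed, and the job is handed in when it is done.

```bash
mkdir -p pics; ls
python3 - <<'E'
from workcell import manip
import cv2,numpy as np
print(manip.state(), manip.grasp_offset)
for n in("scene","top"):
    print(n,manip.camera_info(n))
    p,d=manip.grab_frame(n); cv2.imwrite(f"pics/{n}0.png",p); np.save(f"pics/{n}0.npy",d); print((d>0).mean())
E
```

```text
pics
{'time': 0.0, 'joint_pos': array([ 1.18008966e+00,  2.64775203e-01,  1.60536231e+00,  5.95894071e-07,
        1.27371865e+00, -3.69081196e-02]), 'joint_vel': array([-0.00087494,  0.00096309,  0.00025593, -0.00137934, -0.00105346,
       -0.00139353]), 'tau': array([-5.30516681e-04, -5.15130186e+01, -3.67300344e+01, -1.57410163e-04,
        1.31087413e-02, -1.79335944e-05]), 'position': array([0.2335907 , 0.63251319, 0.2299535 ]), 'orientation': array([-0.40464044,  0.58085892,  0.40377493,  0.57951258]), 'wrist_force': array([-0.58879252, -0.42536026, -0.68307985]), 'torque': array([-0.01346233, -0.00697567,  0.03723797]), 'finger_gap': 0.08542214495153136} 0.0187
scene {'fovy': 56.2494693173318, 'cx': 285.47688945848427, 'cy': 205.97239313839228, 'eye': array([-0.38186777, -0.62578699,  0.76174378]), 'orientation': array([ 0.78043199, -0.42198787,  0.22421086, -0.40321413])}
0.9552721088435374
top {'fovy': 49.534494643615794, 'cx': 279.9870966893186, 'cy': 205.42623807834698, 'eye': array([ 0.26780878, -0.0700437 ,  1.27623849]), 'orientation': array([-0.703113  ,  0.70570093, -0.06282156,  0.060595  ])}
0.9959056122448979
```

View pics/scene0.png

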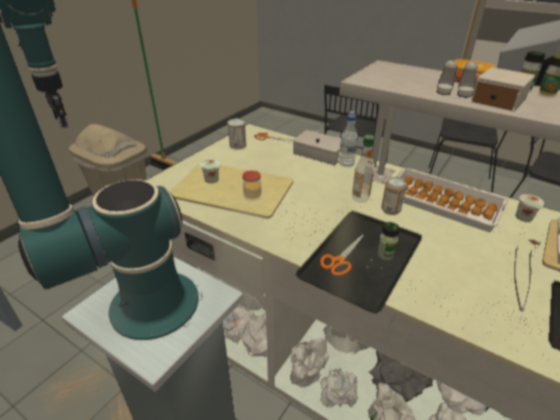

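View pics/top0.png

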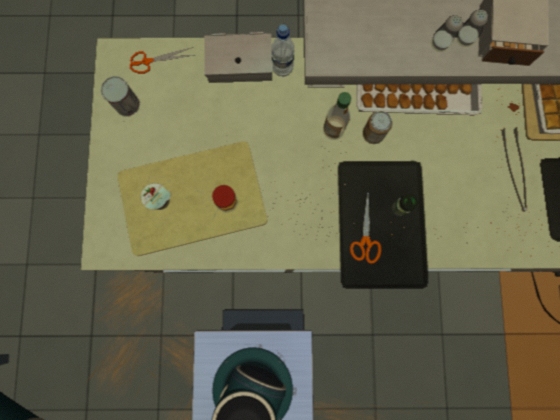

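The scene view has the arm at far left. In the top view, the board's corners are near (119,172), (249,143), (268,222) and (134,252). The counter edge runs along row ~270, and the tray's near edge is at row ~287. Next I'll measure these.

```bash
cat > h.py <<'E'
from workcell import manip
import cv2,numpy as np
from scipy.spatial.transform import Rotation as R
def cam(n):
    c=manip.camera_info(n); f=210/np.tan(np.radians(c['fovy']/2)); return f,c['cx'],c['cy'],np.array(c['eye']),R.from_quat(c['orientation']).as_matrix()
def ray(n,uv,z):
    f,cx,cy,e,M=cam(n); uv=np.atleast_2d(uv).astype(float)
    d=np.c_[(uv[:,0]-cx)/f,(uv[:,1]-cy)/f,np.ones(len(uv))]@M.T
    return e+d*((z-e[2])/d[:,2])[:,None]
def cloud(n,D):
    f,cx,cy,e,M=cam(n); v,u=np.mgrid[:420,:560]
    return e+(np.dstack([(u-cx)/f*D,(v-cy)/f*D,D]))@M.T
def proj(n,P):
    f,cx,cy,e,M=cam(n); q=(np.atleast_2d(P)-e)@M; return np.c_[f*q[:,0]/q[:,2]+cx,f*q[:,1]/q[:,2]+cy]
E
python3 - <<'E'
from h import *
np.set_printoptions(precision=4,suppress=True)
D=np.load('pics/top0.npy'); P=cloud('top',D)
I=cv2.imread('pics/top0.png')
for u,v in[(105,200),(300,150),(300,250),(450,200),(500,250),(180,180),(155,196),(224,196),(340,115),(376,127),(380,280),(350,200)]: print(u,v,P[v,u],I[v,u])
# counter edge: last row w/ z>-0.03 per column
for u in list(range(90,560,30)):
    z=P[230:300,u,2]; k=np.where(z>-0.03)[0]; v=230+k.max(); print(u,v,ray('top',(u,v+.5),0)[0][:2])
C=cv2.resize(I[130:300,90:440],None,fx=2.28,fy=2.28,interpolation=cv2.INTER_CUBIC); cv2.imwrite('pics/crop0.png',C)
E
```

```text
105 200 [ 0.5112  0.4254 -0.0033] [110 149 149]
300 150 [ 0.6569 -0.1334 -0.0007] [107 146 146]
300 250 [ 0.366  -0.1299  0.0027] [111 150 148]
450 200 [ 0.5084 -0.5627 -0.0064] [106 147 147]
500 250 [ 0.3642 -0.6906  0.0002] [108 148 148]
180 180 [0.5656 0.21   0.0116] [ 79 139 147]
155 196 [0.5048 0.2588 0.0848] [ 96 127  99]
224 196 [0.5011 0.0731 0.1004] [ 13  29 109]
340 115 [ 0.6996 -0.2292  0.1648] [66 82 84]
376 127 [ 0.6864 -0.3326  0.1108] [110 119 114]
380 280 [ 0.2825 -0.35    0.0029] [20 24 25]
350 200 [ 0.5083 -0.2745 -0.0006] [27 34 34]
90 269 [0.3144 0.4534]
120 269 [0.3141 0.3702]
150 269 [0.3138 0.287 ]
180 269 [0.3134 0.2038]
210 269 [0.3131 0.1205]
240 269 [0.3128 0.0373]
270 269 [ 0.3125 -0.0461]
300 269 [ 0.3122 -0.1294]
330 293 [ 0.2464 -0.2113]
360 288 [ 0.2596 -0.2944]
390 288 [ 0.2592 -0.3773]
420 288 [ 0.2589 -0.4601]
450 268 [ 0.3133 -0.5468]
480 268 [ 0.313  -0.6304]
510 279 [ 0.2825 -0.7112]
540 268 [ 0.3124 -0.7976]
```

View pics/crop0.png

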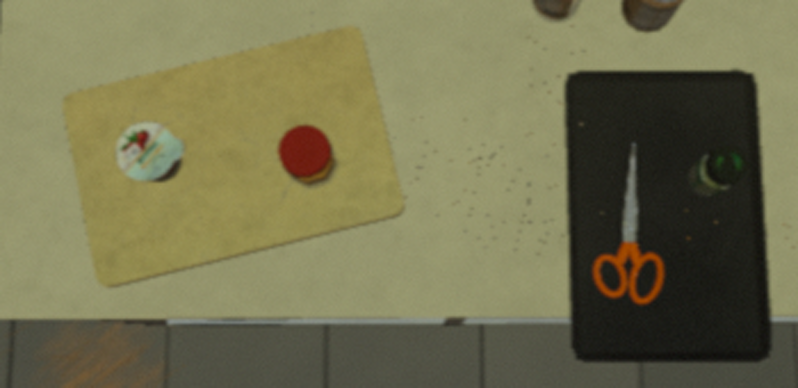

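```bash
cat >> h.py <<'E'
def sub(vals,lo_first,t):
    # subpixel crossing of threshold t along 1D
    s=np.sign(vals-t); k=np.where(s[:-1]*s[1:]<0)[0]
    return [i+(t-vals[i])/(vals[i+1]-vals[i]) for i in k]
def boardmask(I):
    b=cv2.GaussianBlur(I,(3,3),0).astype(float); r=b[...,0]/(b[...,2]+1)
    m=((r<.63)&(b[...,2]>90)&(b[...,1]>.8*b[...,2])).astype(np.uint8)
    m[:,:100]=0;m[:120]=0;m[:,320:]=0;m[330:]=0
    n,l,st,_=cv2.connectedComponentsWithStats(m); k=1+np.argmax(st[1:,4]); m=(l==k).astype(np.uint8)
    return m
def board(I,z=.014):
    m=boardmask(I); c=max(cv2.findContours(m,cv2.RETR_EXTERNAL,cv2.CHAIN_APPROX_NONE)[0],key=cv2.contourArea)
    h=cv2.convexHull(c)
    P=ray('top',c[:,0,:],z)[:,:2]
    rc=cv2.minAreaRect((P*1000).astype(np.float32))
    bx=cv2.boxPoints(rc)/1000
    # robust line fits per side
    sides=[]
    for i in range(4):
        a,b=bx[i],bx[(i+1)%4]; L=np.linalg.norm(b-a); t=(b-a)/L; n=np.array([-t[1],t[0]])
        s=(P-a)@t; d=(P-a)@n; k=(abs(d)<.012)&(s>.03)&(s<L-.03)
        vx,vy,x,y=cv2.fitLine((P[k]).astype(np.float32),cv2.DIST_HUBER,0,.002,.001)[:,0]
        sides.append((np.array([x,y]),np.array([vx,vy]),k.sum()))
    cor=[]
    for i in range(4):
        p,u,_=sides[i-1];q,w,_=sides[i]
        s=np.linalg.solve(np.c_[u,-w],q-p); cor.append(p+s[0]*u)
    cor=np.array(cor); 
    return m,cor,sides
E
python3 - <<'E'
from h import *
np.set_printoptions(precision=4,suppress=True)
I=cv2.imread('pics/top0.png')
m,cor,s=board(I)
print(cor); print([np.linalg.norm(cor[i]-cor[i-1]) for i in range(4)]); print([(np.degrees(np.arctan2(a[1][1],a[1][0])),a[2]) for a in s]); print('centre',cor.mean(0))
g=cv2.cvtColor(I,cv2.COLOR_BGR2GRAY).astype(float)
g=cv2.GaussianBlur(g,(3,3),0)
# tray near edge profile, counter edge profile
print(g[275:296,380]); print(g[260:280,310],g[260:280,450]); print(I[260:278,200].tolist())
t=(I.max(2)<60).astype(np.uint8); t[:150]=0;t[:,:325]=0;t[:,440:]=0;t[295:]=0
J=I.copy(); J[m>0]=(255,0,0); J[t>0]=(0,0,255); cv2.imwrite('pics/m0.png',J)
E
```

```text
[[ 0.3493  0.331 ]
 [ 0.4414 -0.039 ]
 [ 0.6822  0.0205]
 [ 0.5902  0.391 ]]
[np.float32(0.24827997), np.float32(0.38123214), np.float32(0.2480856), np.float32(0.3817631)]
[(np.float32(-76.0282), np.int64(114)), (np.float32(13.871506), np.int64(64)), (np.float32(-76.05743), np.int64(111)), (np.float32(13.994093), np.int64(65))]
centre [0.5158 0.1759]
[25.0625 25.0625 25.375  24.875  24.5625 25.0625 25.9375 26.75   26.5
 23.5625 19.6875 19.125  25.8125 42.625  61.8125 71.625  73.0625 72.6875
 72.75   72.625  72.625 ]
[142.875  142.0625 141.9375 141.8125 141.     140.6875 141.     139.9375
 135.6875 132.125  131.3125 120.9375  99.875   86.      83.0625  83.375
  84.0625  84.1875  83.625   83.375 ] [139.4375 140.125  141.1875 140.9375 140.     139.1875 137.75   133.875
 131.75   132.625  122.      99.25    84.6875  82.5     82.6875  82.25
  82.5625  83.125   83.25    82.875 ]
[[107, 147, 147], [105, 146, 145], [107, 147, 147], [108, 147, 146], [109, 149, 149], [108, 147, 147], [108, 148, 149], [108, 149, 147], [103, 143, 143], [96, 125, 125], [108, 120, 116], [116, 125, 118], [70, 81, 78], [61, 74, 73], [69, 82, 83], [66, 82, 81], [68, 80, 79], [69, 81, 80]]
```

View pics/m0.png

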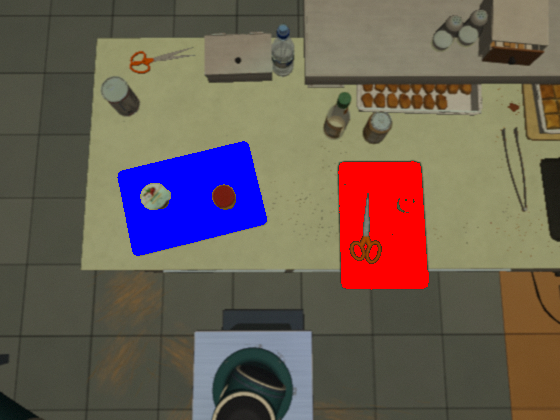

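Run:
```python
from h import *
np.set_printoptions(precision=4,suppress=True)
I=cv2.imread('pics/top0.png'); D=np.load('pics/top0.npy'); P=cloud('top',D)
g=cv2.GaussianBlur(cv2.cvtColor(I,cv2.COLOR_BGR2GRAY),(3,3),0).astype(float)
tr=[]
for u in range(348,422):
    c=g[286:294,u]; lo=22; hi=g[291:294,u].mean(); k=sub(c,0,(lo+hi)/2); 
    if k: tr.append((u,286+k[0]))
T=ray('top',tr,.014)[:,:2]; f=np.polyfit(T[:,1],T[:,0],1); print('tray x',np.median(T[:,0]),'slope deg',np.degrees(f[0]),T[:,0].std())
# counter edge: drop of gradient blue-yellow -> (first step) and total
for name,ch in(("sat",lambda v:v[:,2]/(v[:,0]+1)),):
    e=[]
    for u in list(range(140,330,4))+list(range(440,495,4)):
        z=P[258:280,u,2]; 
        c=I[262:276,u].astype(float); e.append((u,np.interp(1.2,[0,1],[0,1])))
Z=D
e=[]
for u in list(range(95,330))+list(range(435,495)):
    c=g[262:278,u]; k=sub(c,0,110)
    if k: e.append((u,262+k[-1]))
E=ray('top',e,0)[:,:2]; f=np.polyfit(E[:,1],E[:,0],1); print('edge x(lip outer)',np.median(E[:,0]),'deg',np.degrees(f[0]),E[:,0].std())
m,cor,s=board(I)
# things: tub/jar tops and others
for n,uv,z in(('tub',(155,196),.085),('jar',(224,196),.1)): 
    p=ray('top',uv,z)[0][:2]; q=cor[2];w=cor[3]-cor[2]; w/=np.linalg.norm(w); print(n,p,'to far edge',abs(w[0]*(p-q)[1]-w[1]*(p-q)[0]))
for a in(np.s_[35:85,205:272],np.s_[75:115,102:140],np.s_[92:138,325:352]):
    q=P[a].reshape(-1,3); q=q[q[:,2]>.04]; print(q.min(0),q.max(0))
st=manip.state(); print(R.from_quat(st['orientation']).as_matrix())
# recheck with scene cam: board corners projected
print(proj('scene',np.c_[cor,np.full(4,.014)]))
```

```text
tray x 0.2599941344687746 slope deg 0.24696981211269975 0.0002677472988783352
edge x(lip outer) 0.3083569028952603 deg 0.3002590596746784 0.0029428981904644617
tub [0.5048 0.2588] to far edge 0.11477770124234657
jar [0.5012 0.0731] to far edge 0.16300243982263973
[ 0.2678 -0.07    0.04  ] [0.988  0.1416 1.2762]
[ 0.2678 -0.07    0.0401] [0.8356 0.4122 1.2762]
[ 0.2678 -0.2607  0.04  ] [ 0.7431 -0.07    1.2762]
[[-0.0008 -0.9381  0.3465]
 [-0.0019  0.3465  0.9381]
 [-1.      0.0001 -0.002 ]]
[[165.7011 193.7347]
 [269.0279 215.8895]
 [293.1656 178.2104]
 [201.0417 161.1831]]
```

Run:
```python
from h import *
I=cv2.imread('pics/top0.png'); m,cor,s=board(I)
S=cv2.imread('pics/scene0.png')
q=np.r_[np.c_[cor,np.full(4,.014)]]
x=np.array([[.3128,.45,0],[.3128,-.6,0],[.26,-.24,.014],[.26,-.48,.014]])
cv2.polylines(S,[np.int32(np.round(proj('scene',q)))],True,(255,0,0),1)
for p in proj('scene',x): cv2.circle(S,tuple(np.int32(p)),3,(0,0,255),1)
C=cv2.resize(S[120:320,140:440],None,fx=2.6,fy=2.6); cv2.imwrite('pics/ov.png',C)
```

```text
(no output)
```

View pics/ov.png

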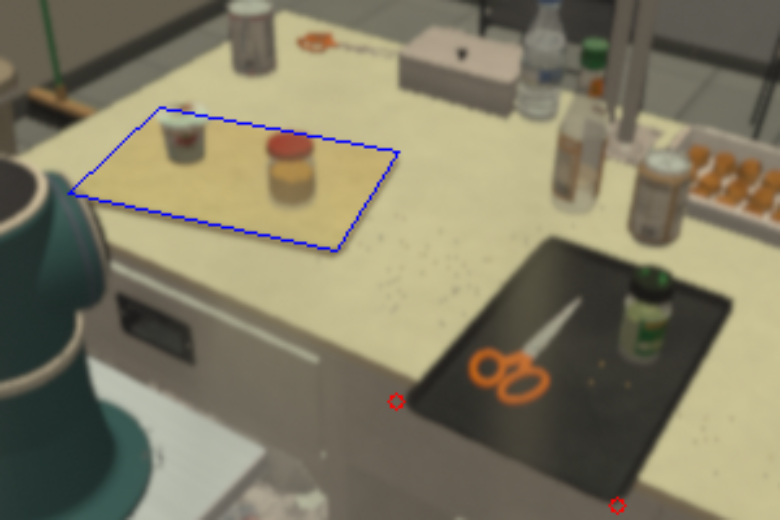

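```bash
cat >> h.py <<'E'
def edge(I):
    b=cv2.GaussianBlur(I,(3,3),0).astype(float); r=(b[...,2]-b[...,0])
    e=[]
    for u in list(range(95,330,2))+list(range(435,495,2)):
        c=r[262:276,u]; k=sub(c,0,r[255:262,u].mean()*.5)
        if k: e.append((u,262+k[0]))
    E=ray('top',e,0)[:,:2]
    f=cv2.fitLine(E.astype(np.float32),cv2.DIST_HUBER,0,.001,.001)[:,0]
    sl=f[0]/f[1]; x0=f[2]-sl*f[3]; res=E[:,0]-(x0+sl*E[:,1])
    return x0,sl,np.std(res),len(E)
E
python3 - <<'E'
from h import *
I=cv2.imread('pics/top0.png'); x0,sl,s,n=edge(I); print(x0,np.degrees(sl),s,n)
print('tray overhang', x0+sl*-.36-.26)
E
```

```text
0.3135253 -0.04394977 0.0010136339443289541 139
tray overhang 0.053801447
```

```bash
python3 -m inch '[[[0.04,-0.03,0],8,-1],[[0.08,-0.065,0],14,-1],[[0.12,-0.10,0],20,-1],[[0.155,-0.135,0],26,-1],[[0.19,-0.17,0],34,-1]]'; python3 -m inch '[[[0.035,-0.035,0],0,-1],[[0.07,-0.07,0],0,-1],[[0.105,-0.105,0],0,-1],[[0.14,-0.14,0],0,-1],[[0.17,-0.17,0],0,-1]]'
```

```text
time: 0.6
position: [0.421, 0.4652, 0.2307]
orientation: [-0.557, 0.435, 0.557, 0.435]
wrist_force: [1.7, 0.9, 0.5]
finger_gap: 0.0852
time: 1.1
position: [0.5914, 0.2946, 0.2307]
orientation: [-0.556, 0.437, 0.556, 0.437]
wrist_force: [-0.5, 0.5, 0.5]
finger_gap: 0.0852
```

```bash
python3 -m inch '[[[0.035,-0.035,0],0,-1],[[0.07,-0.07,0],0,-1],[[0.10,-0.104,0],0,-1],[[0.10,-0.104,-0.045],0,-1],[[0.10,-0.104,-0.09],0,-1]]'; python3 -m inch '[[[0,0,-0.04],0,-1],[[0,0,-0.08],0,-1],[[0,0,-0.11],0,-1],[[0,0,-0.12],0,-1],[[0,0,-0.12],0,-1]]'
python3 - <<'E'
from h import *
print(R.from_quat(manip.state()['orientation']).as_matrix().round(3), manip.state()['position'])
p,d=manip.grab_frame('scene'); cv2.imwrite('pics/s1.png',cv2.resize(p[80:280,140:440],None,fx=2.6,fy=2.6)); 
p,d=manip.grab_frame('top'); cv2.imwrite('pics/t1.png',cv2.resize(p[80:280,90:390],None,fx=2.6,fy=2.6))
E
```

```text
time: 1.6
position: [0.6929, 0.1913, 0.1421]
orientation: [0.557, -0.436, -0.554, -0.439]
wrist_force: [0.2, 0.0, -0.9]
finger_gap: 0.0852
time: 2.1
position: [0.6881, 0.1924, 0.0186]
orientation: [-0.555, 0.438, 0.557, 0.435]
wrist_force: [-0.1, -0.2, 0.0]
finger_gap: 0.0858
[[-0.005 -0.971 -0.237]
 [-0.001 -0.237  0.971]
 [-1.     0.005 -0.   ]] [0.68808594 0.19243394 0.01857611]
```

View pics/s1.png

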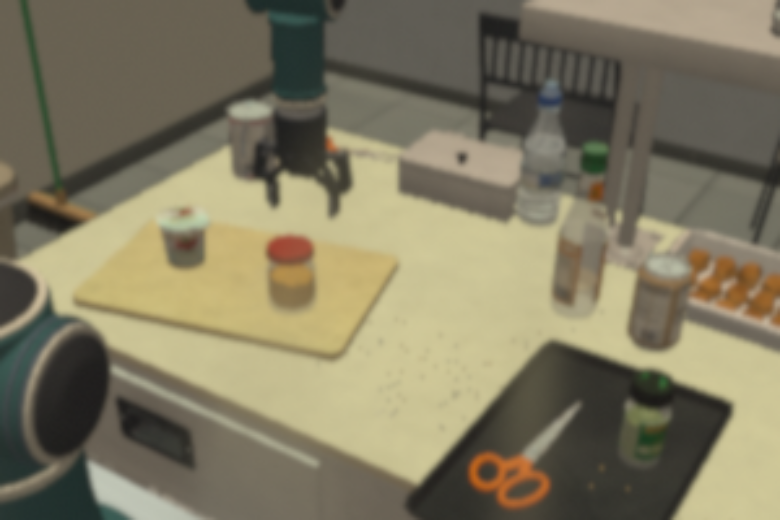

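View pics/t1.png

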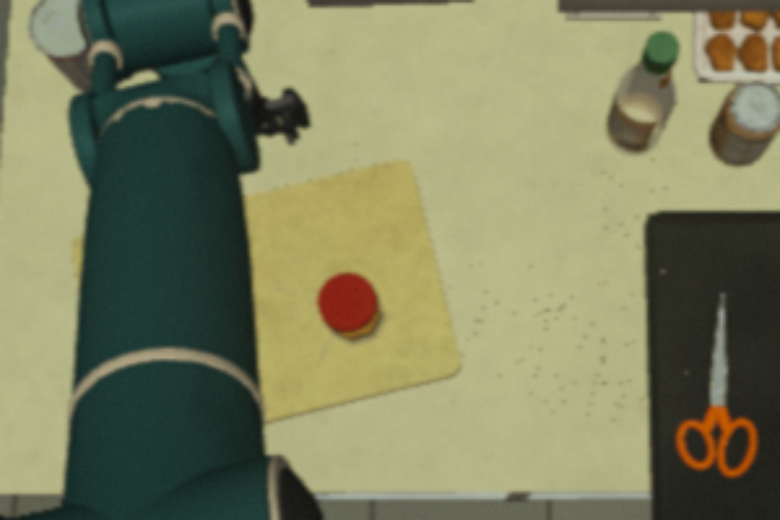

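Run:
```python
from h import *
for uv in((245.8,160),(268.2,161.8)):
    for z in(0,.02,.03,.04): print(uv,z,ray('scene',uv,z)[0].round(3))
```

```text
(245.8, 160) 0 [0.716 0.267 0.   ]
(245.8, 160) 0.02 [0.688 0.244 0.02 ]
(245.8, 160) 0.03 [0.673 0.232 0.03 ]
(245.8, 160) 0.04 [0.659 0.22  0.04 ]
(268.2, 161.8) 0 [0.755 0.184 0.   ]
(268.2, 161.8) 0.02 [0.725 0.162 0.02 ]
(268.2, 161.8) 0.03 [0.71  0.152 0.03 ]
(268.2, 161.8) 0.04 [0.695 0.141 0.04 ]
```

```bash
python3 -m inch '[[[0.002,0,-0.012],0,-1],[[0.002,0,-0.018],0,-1],[[0.002,0,-0.018],0,-1]]'; python3 -m inch '[[[0,0,-0.003],0,-1],[[0,0,-0.003],0,-1]]';python3 -m inch '[[[0,0,-0.003],0,-1],[[0,0,-0.003],0,-1]]'
```

```text
time: 2.5
position: [0.6916, 0.1928, 0.0027]
orientation: [-0.556, 0.437, 0.556, 0.436]
wrist_force: [-0.5, -0.0, -0.0]
finger_gap: 0.0851
time: 2.7
position: [0.6919, 0.1929, 0.0001]
orientation: [-0.556, 0.437, 0.556, 0.437]
wrist_force: [0.2, 0.6, -0.1]
finger_gap: 0.0853
time: 2.9
position: [0.6919, 0.1929, -0.003]
orientation: [-0.556, 0.437, 0.556, 0.437]
wrist_force: [-0.4, 0.5, 0.1]
finger_gap: 0.0852
```

```bash
python3 -m inch '[[[0,0,-0.003],0,-1],[[0,0,-0.003],0,-1]]'
python3 - <<'E'
from h import *
p,d=manip.grab_frame('scene'); cv2.imwrite('pics/s2.png',cv2.resize(p[110:210,180:330],None,fx=5,fy=5,interpolation=cv2.INTER_CUBIC))
E
```

```text
time: 3.1
position: [0.6918, 0.1928, -0.0062]
orientation: [-0.556, 0.437, 0.556, 0.436]
wrist_force: [0.6, -0.4, 0.4]
finger_gap: 0.0853
```

View pics/s2.png

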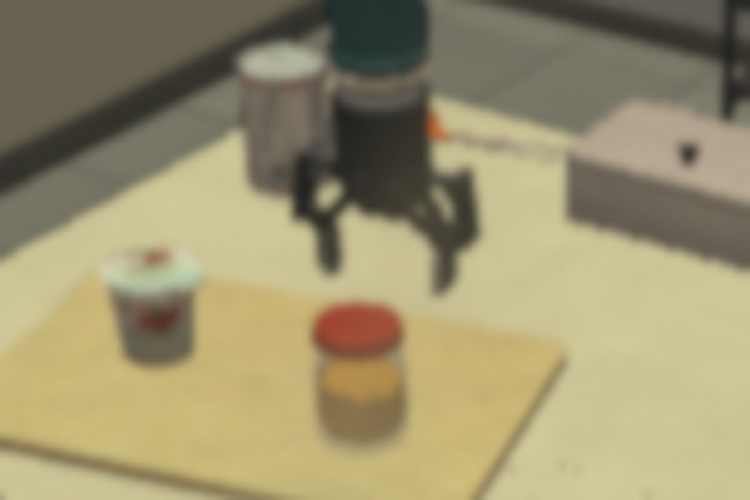

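```bash
python3 -m inch '[[[-0.008,-0.002,0],0,-1],[[-0.016,-0.004,0],0,-1],[[-0.024,-0.006,0],0,-1],[[-0.030,-0.0075,0],0,-1],[[-0.032,-0.008,0],0,-1]]'; python3 -m inch '[[[-0.001,0,0],0,-1],[[-0.002,0,0],0,-1],[[-0.003,-0.001,0],0,-1],[[-0.004,-0.001,0],0,-1],[[-0.005,-0.001,0],0,-1]]'
```

```text
time: 3.65
position: [0.6589, 0.1846, -0.0058]
orientation: [-0.556, 0.437, 0.556, 0.436]
wrist_force: [-0.8, -0.2, 0.6]
finger_gap: 0.0857
time: 4.15
position: [0.6557, 0.1839, -0.0056]
orientation: [0.557, -0.436, -0.556, -0.437]
wrist_force: [2.5, -0.7, -1.4]
finger_gap: 0.0854
```

```bash
python3 -m inch '[[[-0.001,0,0],0,-1],[[-0.002,0,0],0,-1],[[-0.003,-0.001,0],0,-1],[[-0.004,-0.001,0],0,-1],[[-0.005,-0.001,0],0,-1]]'
```

```text
time: 4.65
position: [0.6504, 0.183, -0.0055]
orientation: [0.556, -0.436, -0.556, -0.437]
wrist_force: [2.9, 0.0, -0.9]
finger_gap: 0.0853
```

Run:
```python
from h import *
p,d=manip.grab_frame('scene'); cv2.imwrite('pics/s3.png',cv2.resize(p[110:210,180:330],None,fx=5,fy=5,interpolation=cv2.INTER_CUBIC)); print(manip.state()['torque'],manip.state()['wrist_force'])
```

```text
[ 0.05215973 -0.41711881 -0.0673252 ] [ 2.09477391 -0.50077551 -0.43578841]
```

View pics/s3.png

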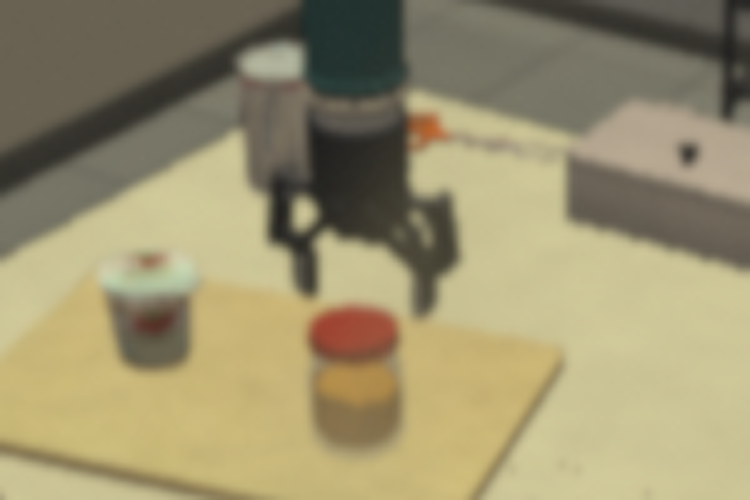

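```bash
python3 -m inch '[[[-0.004,-0.001,0],-0.4,-1],[[-0.008,-0.002,0],-0.9,-1],[[-0.012,-0.003,0],-1.4,-1],[[-0.016,-0.004,0],-1.9,-1],[[-0.020,-0.005,0],-2.4,-1]]';  python3 -m inch '[[[-0.004,-0.001,0],-0.5,-1],[[-0.008,-0.002,0],-1,-1],[[-0.012,-0.003,0],-1.5,-1],[[-0.016,-0.004,0],-2,-1],[[-0.020,-0.004,0],-2.4,-1]]'
python3 - <<'E'
from h import *
p,d=manip.grab_frame('scene'); cv2.imwrite('pics/s4.png',cv2.resize(p[100:250,140:340],None,fx=4,fy=4,interpolation=cv2.INTER_CUBIC)); print(manip.state()['torque'],manip.state()['wrist_force'])
p,d=manip.grab_frame('top'); cv2.imwrite('pics/t4.png',p)
E
```

```text
time: 5.2
position: [0.63, 0.1778, -0.0055]
orientation: [0.547, -0.448, -0.547, -0.448]
wrist_force: [3.4, -0.6, 0.5]
finger_gap: 0.0851
time: 5.7
position: [0.61, 0.1737, -0.0055]
orientation: [0.537, -0.46, -0.537, -0.46]
wrist_force: [4.3, -1.4, 0.0]
finger_gap: 0.0852
[-0.14749852 -0.51305873  0.21504748] [ 3.53992635 -0.76031863  1.359202  ]
```

View pics/s4.png

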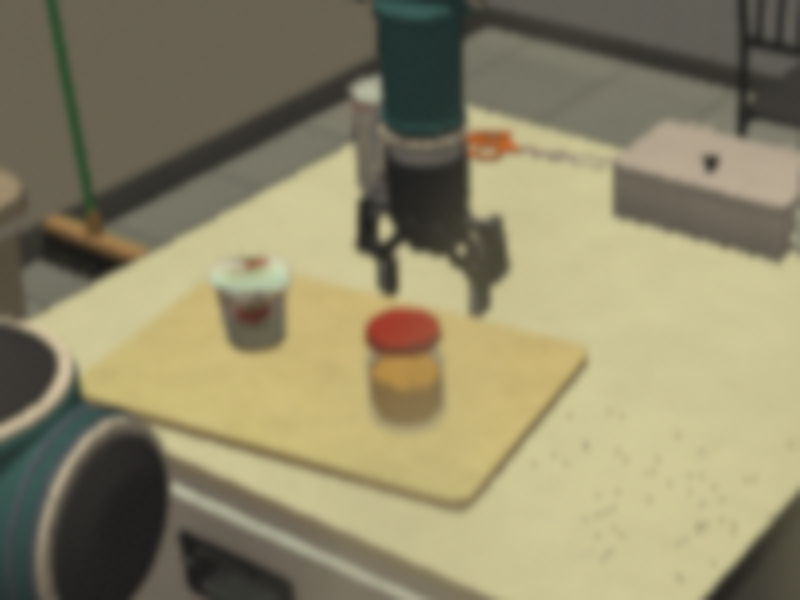

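View pics/t4.png

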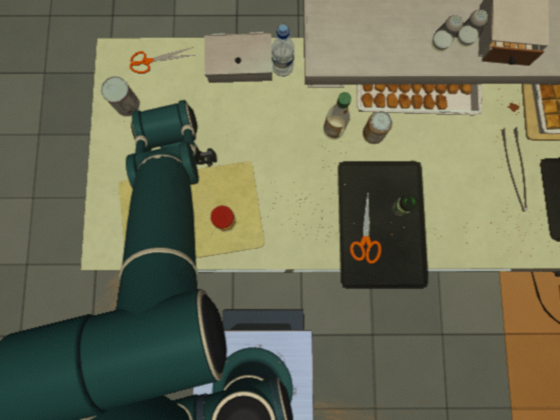

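```bash
for i in 1; do python3 -m inch '[[[-0.004,-0.0005,0],-0.5,-1],[[-0.008,-0.001,0],-1,-1],[[-0.012,-0.0015,0],-1.5,-1],[[-0.016,-0.002,0],-2,-1],[[-0.020,-0.0025,0],-2.4,-1]]'; python3 -m inch '[[[-0.004,-0.0005,0],-0.5,-1],[[-0.008,-0.001,0],-1,-1],[[-0.012,-0.001,0],-1.5,-1],[[-0.016,-0.0015,0],-2,-1],[[-0.020,-0.002,0],-2.4,-1]]'; python3 -m inch '[[[-0.004,0,0],-0.5,-1],[[-0.008,0,0],-1,-1],[[-0.012,-0.001,0],-1.5,-1],[[-0.016,-0.001,0],-2,-1],[[-0.020,-0.001,0],-2.4,-1]]'; done
python3 - <<'E'
from h import *
p,d=manip.grab_frame('scene'); cv2.imwrite('pics/s5.png',cv2.resize(p[100:250,140:340],None,fx=4,fy=4,interpolation=cv2.INTER_CUBIC)); cv2.imwrite('pics/s5r.png',p)
p,d=manip.grab_frame('top'); cv2.imwrite('pics/t5.png',p)
print(R.from_quat(manip.state()['orientation']).as_matrix().round(3))
E
```

```text
time: 6.3
position: [0.5897, 0.1713, -0.0058]
orientation: [-0.527, 0.471, 0.528, 0.471]
wrist_force: [3.8, -1.1, 0.3]
finger_gap: 0.0852
time: 6.8
position: [0.5697, 0.1694, -0.0058]
orientation: [-0.517, 0.482, 0.518, 0.482]
wrist_force: [3.8, -0.9, 0.8]
finger_gap: 0.0856
time: 7.3
position: [0.5496, 0.1683, -0.0058]
orientation: [-0.507, 0.493, 0.507, 0.492]
wrist_force: [3.6, -0.9, 0.9]
finger_gap: 0.0853
[[-0.002 -1.    -0.03 ]
 [-0.    -0.03   1.   ]
 [-1.     0.002 -0.   ]]
```

View pics/s5.png

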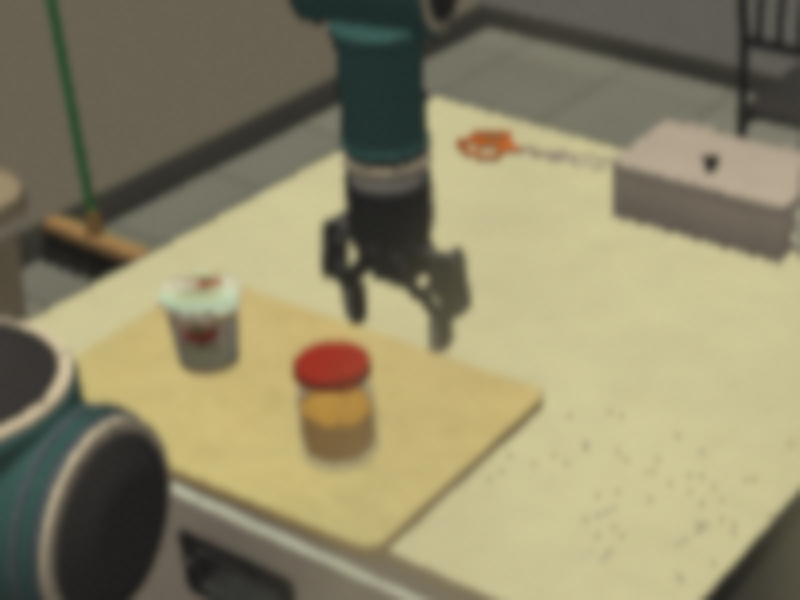

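View pics/t5.png

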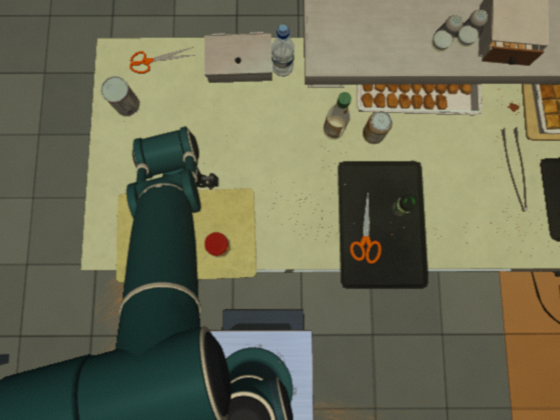

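```bash
cat >> h.py <<'E'
def lines(I,us,far=True,dbg=False):
    b=cv2.GaussianBlur(I,(3,3),0).astype(float); g=b[...,1]; s=b[...,2]-b[...,0]
    out={}
    e=[]
    for u in us:   # near edge over floor: green drop to half
        c=g[262:300,u]; k=sub(c,0,105)
        if k: e.append((u,262+k[-1]))
    T=ray('top',e,.014)[:,:2]; f=np.polyfit(T[:,1],T[:,0],1); r=T[:,0]-np.polyval(f,T[:,1]); k=abs(r)<.0025; f=np.polyfit(T[k,1],T[k,0],1)
    out['near']=(np.polyval(f,T[:,1].mean()),T[:,1].mean(),np.degrees(f[0]),k.sum(),len(T),f)
    e=[]
    for u in us:   # far edge: r-b crossing between counter(~40) and board(~65)
        c=s[165:225,u]; k=sub(c,0,(np.median(s[165:180,u])+np.median(s[212:222,u]))/2)
        if k: e.append((u,165+np.median(k)))
    T=ray('top',e,.014)[:,:2]; f=np.polyfit(T[:,1],T[:,0],1); r=T[:,0]-np.polyval(f,T[:,1]); k=abs(r)<.0025; f=np.polyfit(T[k,1],T[k,0],1)
    out['far']=(np.polyval(f,T[:,1].mean()),T[:,1].mean(),np.degrees(f[0]),k.sum(),len(T),f)
    return out
E
python3 - <<'E'
from h import *
I=cv2.imread('pics/t5.png')
o=lines(I,range(220,248)); 
for k in o: print(k,np.round(o[k][:5],4))
print('dist',o['far'][0]-o['near'][0])
E
```

```text
near [ 0.2891  0.0549 -1.8936 27.     27.    ]
far [ 0.5399  0.0571 -2.1    28.     28.    ]
dist 0.25084784757585704
```

```bash
python3 -m inch '[[[-0.004,0,0],-0.4,-1],[[-0.008,0,0],-0.8,-1],[[-0.012,0,0],-1.2,-1],[[-0.016,0,0],-1.6,-1],[[-0.020,0,0],-1.9,-1]]'
python3 - <<'E'
from h import *
p,d=manip.grab_frame('top'); cv2.imwrite('pics/t6.png',p)
o=lines(p,range(215,246)); 
for k in o: print(k,np.round(o[k][:5],4))
print(edge(cv2.imread('pics/top0.png')))
E
```

```text
time: 7.9
position: [0.5296, 0.1684, -0.0058]
orientation: [-0.499, 0.501, 0.499, 0.501]
wrist_force: [2.2, -0.8, -0.7]
finger_gap: 0.0852
near [ 0.2675  0.0627 -1.205  30.     30.    ]
far [ 0.5164  0.0666  0.3726 31.     31.    ]
(np.float32(0.3135253), np.float32(-0.00076706824), np.float64(0.0010136339443289541), 139)
```

```bash
python3 -m inch '[[[0.02,0,0],0,-1],[[0.04,0,0],0,-1],[[0.045,0,0.04],0,-1],[[0.045,0,0.08],0,-1],[[0.045,0,0.13],0,-1]]'; python3 -m inch '[[[0,0.05,0.04],0,-1],[[0,0.1,0.04],0,-1],[[0,0.15,0.04],0,-1],[[0,0.20,0.04],0,-1],[[0,0.25,0.04],0,-1]]';  python3 -m inch '[[[0,0.05,0],0,-1],[[-0.03,0.1,0],0,-1],[[-0.06,0.13,0],0,-1],[[-0.1,0.16,0],0,-1],[[-0.13,0.2,0],0,-1]]'
python3 - <<'E'
from h import *
p,d=manip.grab_frame('top'); cv2.imwrite('pics/t7.png',p)
E
```

```text
time: 8.45
position: [0.572, 0.168, 0.1227]
orientation: [-0.497, 0.503, 0.501, 0.499]
wrist_force: [0.4, 1.0, 0.4]
finger_gap: 0.0854
time: 8.95
position: [0.5734, 0.4085, 0.1639]
orientation: [-0.499, 0.502, 0.5, 0.5]
wrist_force: [0.8, 0.1, -0.2]
finger_gap: 0.0853
time: 9.45
position: [0.4418, 0.6062, 0.1629]
orientation: [-0.499, 0.503, 0.499, 0.499]
wrist_force: [0.2, 1.4, -0.5]
finger_gap: 0.0859
```

View pics/t7.png

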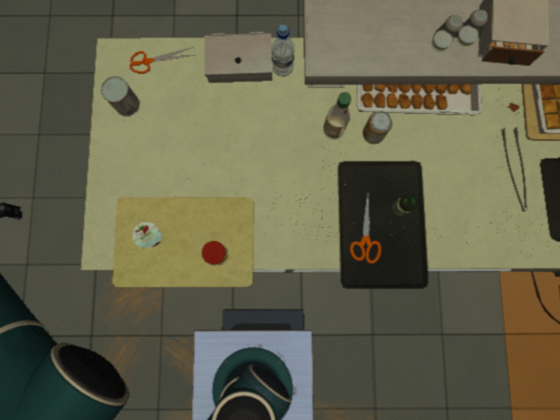

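The board is now fully visible, with its near edge at row ~285–286 and the tray's at ~287. It is almost square.

```bash
cat > meas.py <<'E'
from h import *
import sys
I=cv2.imread(sys.argv[1])
o=lines(I,range(124,244))
for k in o: print(k,np.round(o[k][:5],4))
m,cor,s=board(I); print(cor.round(4).tolist(),cor.mean(0)); print([round(float(np.degrees(np.arctan2(a[1][1],a[1][0]))),2) for a in s])
g=cv2.GaussianBlur(I,(3,3),0).astype(float)[...,1]
tr=[]
for u in range(348,422):
    c=g[286:296,u]; hi=g[291:294,u].mean(); k=sub(c,0,(22+hi)/2)
    if k: tr.append((u,286+k[0]))
T=ray('top',tr,.014)[:,:2]; f=np.polyfit(T[:,1],T[:,0],1); print('tray',np.median(T[:,0]),np.degrees(f[0]))
E_=[]
b=cv2.GaussianBlur(I,(3,3),0).astype(float); r=b[...,2]-b[...,0]
for rg in (range(88,110,2),range(262,330,2),range(435,495,2)):
    e=[]
    for u in rg:
        c=r[262:276,u]; k=sub(c,0,r[255:262,u].mean()*.5)
        if k: e.append((u,262+k[0]))
    T=ray('top',e,0); print('edge seg',np.median(T[:,:2],0),T[:,0].std())
E
python3 meas.py pics/t7.png
```

```text
near [2.667e-01 1.896e-01 5.270e-02 1.200e+02 1.200e+02]
far [5.161e-01 1.976e-01 2.660e-02 3.300e+01 1.200e+02]
[[0.20579999685287476, 0.0044999998062849045], [0.5151000022888184, 0.0010000000474974513], [0.5163999795913696, 0.38370001316070557], [0.2079000025987625, 0.3849000036716461]] [0.36128235 0.19352575]
[-0.64, 89.81, -0.23, 89.68]
tray 0.26002730373979743 0.2548500457141207
edge seg [0.31207845 0.43109436] 0.0005414277660868557
edge seg [ 0.31368407 -0.11832085] 0.0007586489893025544
edge seg [ 0.31371248 -0.58584935] 0.0002009040224981269
```

```bash
python3 -m inch '[[[0.04,-0.03,0],0,-1],[[0.08,-0.06,0],0,-1],[[0.115,-0.09,0],0,-1],[[0.13,-0.13,0],0,-1],[[0.13,-0.17,0],0,-1]]'; python3 -m inch '[[[0,-0.05,0],0,-1],[[0,-0.1,0],0,-1],[[0,-0.15,0],0,-1],[[0,-0.20,0],0,-1],[[0,-0.25,0],0,-1]]';  python3 -m inch '[[[0,0,-0.04],0,-1],[[0,0,-0.08],0,-1],[[0,0,-0.12],0,-1],[[0,0,-0.15],0,-1],[[0,0,-0.15],0,-1]]'
```

```text
time: 10.0
position: [0.5765, 0.4342, 0.163]
orientation: [-0.499, 0.502, 0.499, 0.5]
wrist_force: [0.2, -0.0, -0.2]
finger_gap: 0.0855
time: 10.5
position: [0.5736, 0.1845, 0.1635]
orientation: [-0.499, 0.502, 0.5, 0.5]
wrist_force: [0.3, -0.6, -0.5]
finger_gap: 0.0852
time: 11.0
position: [0.5691, 0.1848, 0.0084]
orientation: [-0.497, 0.505, 0.501, 0.497]
wrist_force: [-1.1, -0.6, -0.7]
finger_gap: 0.0857
```

```bash
python3 -m inch '[[[0,0,0],0,-1],[[0,0,0],0,-1]]'
```

```text
time: 11.2
position: [0.5769, 0.1871, 0.0163]
orientation: [-0.5, 0.5, 0.499, 0.502]
wrist_force: [0.2, -0.0, 0.8]
finger_gap: 0.0855
```

```bash
python3 -m inch '[[[0,0,-0.008],0,-1],[[0,0,-0.015],0,-1],[[0,0,-0.019],0,-1],[[0,0,-0.019],0,-1],[[0,0,-0.019],0,-1]]'
```

```text
time: 11.7
position: [0.5752, 0.1865, -0.0049]
orientation: [-0.499, 0.501, 0.499, 0.501]
wrist_force: [1.2, -0.4, 0.8]
finger_gap: 0.0853
```

```bash
python3 -m inch '[[[-0.01,0,0],0,-1],[[-0.02,0,0],0,-1],[[-0.03,0,0],0,-1],[[-0.036,0,0],0,-1],[[-0.038,0,0],0,-1]]'; python3 -m inch '[[[-0.002,0,0],0,-1],[[-0.004,0,0],0,-1],[[-0.006,0,0],0,-1],[[-0.008,0,0],0,-1],[[-0.010,0,0],0,-1]]'
```

```text
time: 12.2
position: [0.536, 0.1865, -0.0048]
orientation: [-0.499, 0.501, 0.5, 0.5]
wrist_force: [-0.6, -0.2, -0.3]
finger_gap: 0.0854
time: 12.7
position: [0.5283, 0.1866, -0.0045]
orientation: [-0.5, 0.5, 0.499, 0.501]
wrist_force: [3.3, -0.3, -2.0]
finger_gap: 0.0854
```

```bash
python3 -m inch '[[[-0.001,0,0],0,-1],[[-0.002,0,0],0,-1],[[-0.003,0,0],0,-1],[[-0.004,0,0],0,-1],[[-0.004,0,0],0,-1]]'
```

```text
time: 13.2
position: [0.5236, 0.1867, -0.0046]
orientation: [-0.499, 0.501, 0.499, 0.501]
wrist_force: [3.2, 0.3, -0.7]
finger_gap: 0.0855
```

Now I'll retract and look again.

```bash
python3 -m inch '[[[0.015,0,0],0,-1],[[0.035,0,0],0,-1],[[0.05,0,0.03],0,-1],[[0.05,0,0.08],0,-1],[[0.05,0,0.13],0,-1]]'; python3 -m inch '[[[0,0.05,0.04],0,-1],[[0,0.1,0.04],0,-1],[[0,0.15,0.04],0,-1],[[0,0.20,0.04],0,-1],[[0,0.25,0.04],0,-1]]';  python3 -m inch '[[[0,0.05,0],0,-1],[[-0.03,0.1,0],0,-1],[[-0.06,0.13,0],0,-1],[[-0.1,0.16,0],0,-1],[[-0.13,0.19,0],0,-1]]'
python3 - <<'E'
from h import *
p,d=manip.grab_frame('top'); cv2.imwrite('pics/t8.png',p)
p,d=manip.grab_frame('scene'); cv2.imwrite('pics/s8.png',p)
E
python3 meas.py pics/t8.png
```

```text
time: 13.7
position: [0.5715, 0.186, 0.1249]
orientation: [-0.498, 0.503, 0.5, 0.499]
wrist_force: [0.5, 0.2, 0.3]
finger_gap: 0.0849
time: 14.2
position: [0.5721, 0.4265, 0.1651]
orientation: [-0.499, 0.502, 0.499, 0.5]
wrist_force: [1.1, -0.6, -0.3]
finger_gap: 0.0854
time: 14.7
position: [0.44, 0.6156, 0.1641]
orientation: [-0.499, 0.502, 0.5, 0.499]
wrist_force: [0.3, -0.6, 0.5]
finger_gap: 0.0857
near [  0.2615   0.1895   0.1586 120.     120.    ]
far [  0.5113   0.1975   0.4741  46.     120.    ]
[[0.20579999685287476, 0.0034000000450760126], [0.5092999935150146, 0.003100000089034438], [0.5105999708175659, 0.38420000672340393], [0.2079000025987625, 0.3856000006198883]] [0.35841608 0.19408768]
[-0.06, 89.81, -0.28, 89.69]
tray 0.260021173888098 0.2608307681413122
edge seg [0.3120136  0.43109597] 0.0005441996207601308
edge seg [ 0.3136675  -0.11553824] 0.0007755218514022166
edge seg [ 0.31366213 -0.58584798] 0.00016284157617964205
```

View pics/t8.png

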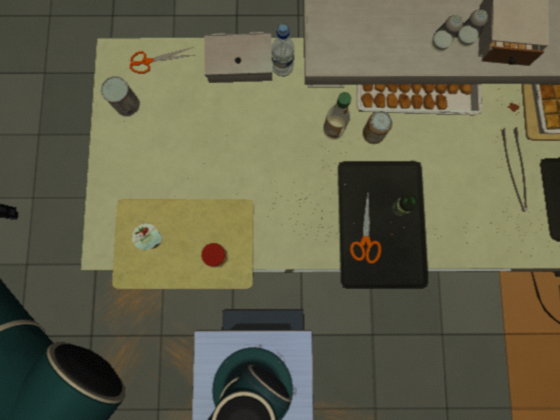

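View pics/s8.png

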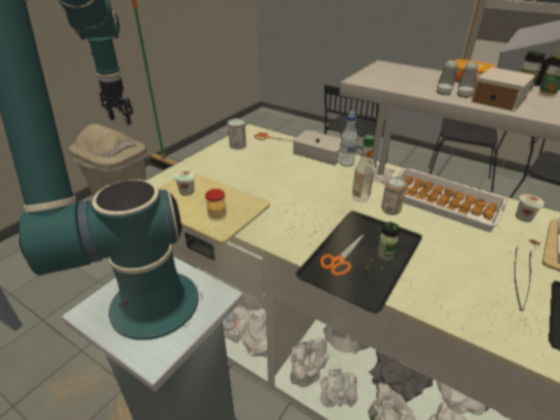

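The near edge is about 1.5–2 mm short of the tray's (0.2615 against 0.2600) and the yaw is about −0.2°. There is plenty of time, so I'll give it one fine nudge.

```bash
python3 -m inch '[[[0.04,-0.03,0],0,-1],[[0.08,-0.06,0],0,-1],[[0.115,-0.09,0],0,-1],[[0.135,-0.13,0],0,-1],[[0.135,-0.17,0],0,-1]]'; python3 -m inch '[[[0,-0.05,0],0.3,-1],[[0,-0.1,0],0.3,-1],[[0,-0.15,0],0.3,-1],[[0,-0.20,0],0.3,-1],[[0,-0.24,0],0.3,-1]]';  python3 -m inch '[[[0,0,-0.04],0,-1],[[0,0,-0.08],0,-1],[[0,0,-0.12],0,-1],[[0,0,-0.145],0,-1],[[0,0,-0.15],0,-1]]'; python3 -m inch '[[[0,0,0],0,-1],[[0,0,0],0,-1],[[0,0,0],0,-1]]'
```

```text
time: 15.3
position: [0.5809, 0.4419, 0.1643]
orientation: [-0.499, 0.502, 0.498, 0.501]
wrist_force: [0.5, -0.0, -0.0]
finger_gap: 0.0856
time: 15.8
position: [0.5771, 0.2014, 0.1647]
orientation: [-0.5, 0.501, 0.501, 0.499]
wrist_force: [0.5, -0.3, -0.6]
finger_gap: 0.0856
time: 16.3
position: [0.574, 0.2029, 0.0107]
orientation: [-0.499, 0.503, 0.502, 0.497]
wrist_force: [0.2, 0.1, -0.2]
finger_gap: 0.0858
time: 16.6
position: [0.5802, 0.2056, 0.0176]
orientation: [0.501, -0.498, -0.5, -0.501]
wrist_force: [0.3, 0.9, 0.8]
finger_gap: 0.0857
```

```bash
python3 -m inch '[[[0,0,-0.008],0,-1],[[-0.01,0,-0.015],0,-1],[[-0.02,0,-0.020],0,-1],[[-0.03,0,-0.020],0,-1],[[-0.036,0,-0.020],0,-1]]'; python3 -m inch '[[[-0.004,0,0],0,-1],[[-0.008,0,0],0,-1],[[-0.010,0,0],0,-1],[[-0.012,0,0],0,-1],[[-0.012,0,0],0,-1]]'; python3 -c "
from h import *
s=manip.state();print(s['position'],R.from_quat(s['orientation']).as_matrix()[:,2])"
```

```text
time: 17.1
position: [0.5401, 0.2048, -0.0055]
orientation: [-0.5, 0.5, 0.501, 0.499]
wrist_force: [-0.1, -0.2, -0.4]
finger_gap: 0.0854
time: 17.6
position: [0.5305, 0.2051, -0.0046]
orientation: [0.501, -0.499, -0.501, -0.5]
wrist_force: [-0.7, 0.2, 0.2]
finger_gap: 0.0854
[ 0.5304535   0.20507905 -0.00461903] [-2.22905085e-03  9.99997514e-01  4.90744556e-05]
```

```bash
python3 -m inch '[[[-0.002,0,0],0,-1],[[-0.004,0,0],0,-1],[[-0.006,0,0],0,-1],[[-0.007,0,0],0,-1],[[-0.008,0,0],0,-1]]'; python3 -m inch '[[[-0.0005,0,0],0,-1],[[-0.001,0,0],0,-1],[[-0.001,0,0],0,-1]]'
```

```text
time: 18.1
position: [0.5232, 0.2052, -0.0046]
orientation: [0.501, -0.499, -0.5, -0.5]
wrist_force: [3.2, 0.4, -1.6]
finger_gap: 0.0853
time: 18.4
position: [0.5218, 0.2052, -0.0046]
orientation: [0.501, -0.499, -0.5, -0.5]
wrist_force: [2.6, 1.4, -0.8]
finger_gap: 0.0855
```

```bash
python3 -m inch '[[[0.015,0,0],0,-1],[[0.035,0,0],0,-1],[[0.05,0,0.03],0,-1],[[0.05,0,0.08],0,-1],[[0.05,0,0.13],0,-1]]'; python3 -m inch '[[[0,0.05,0.04],0,-1],[[0,0.1,0.04],0,-1],[[0,0.15,0.04],0,-1],[[0,0.20,0.04],0,-1],[[0,0.25,0.04],0,-1]]';  python3 -m inch '[[[0,0.05,0],0,-1],[[-0.03,0.1,0],0,-1],[[-0.06,0.13,0],0,-1],[[-0.1,0.15,0],0,-1],[[-0.13,0.17,0],0,-1]]'
python3 - <<'E'
from h import *
p,d=manip.grab_frame('top'); cv2.imwrite('pics/t9.png',p)
cv2.imwrite('pics/t9c.png',cv2.resize(p[130:300,90:440],None,fx=2.28,fy=2.28,interpolation=cv2.INTER_CUBIC))
E
python3 meas.py pics/t9.png
```

```text
time: 18.9
position: [0.5698, 0.2044, 0.125]
orientation: [-0.5, 0.501, 0.501, 0.498]
wrist_force: [1.1, 0.0, 0.9]
finger_gap: 0.0852
time: 19.4
position: [0.5704, 0.4449, 0.1653]
orientation: [-0.501, 0.5, 0.501, 0.499]
wrist_force: [-0.1, -0.4, 1.0]
finger_gap: 0.0854
time: 19.9
position: [0.438, 0.6142, 0.1641]
orientation: [-0.501, 0.5, 0.501, 0.498]
wrist_force: [0.6, 0.1, -0.7]
finger_gap: 0.0852
near [  0.2609   0.1894  -0.2607 120.     120.    ]
far [  0.5098   0.1981   0.522   44.     117.    ]
[[0.21709999442100525, 0.38519999384880066], [0.1500999927520752, 0.0020000000949949026], [0.5077999830245972, 0.004399999976158142], [0.5073000192642212, 0.38420000672340393]] [0.34556168 0.19395682]
[80.08, 0.39, -89.93, -0.2]
tray 0.2599789182381004 0.264497336666011
edge seg [0.31210362 0.43109275] 0.00045466260633826296
edge seg [ 0.3136431 -0.1155389] 0.0008025342462208412
edge seg [ 0.31368967 -0.58585492] 0.00015547024880372036
```

View pics/t9c.png

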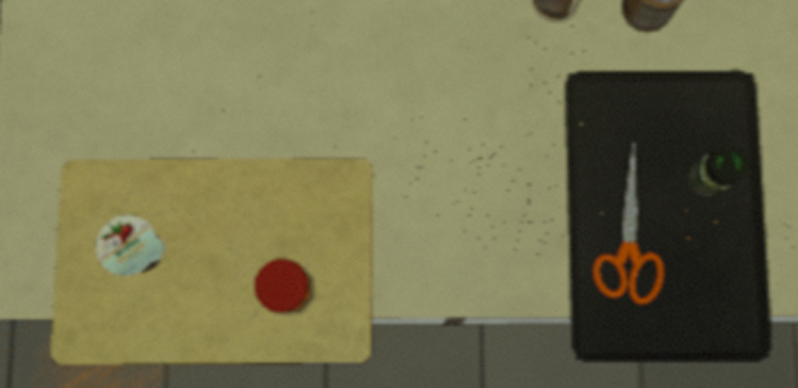

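Run:
```python
from h import *
I=cv2.imread('pics/t9.png')
for u in (130,150,180,200,220,240): print(u,I[281:296,u,1].tolist(), I[281:296,u,2].tolist())
for u in (350,380,410): print(u,I[281:296,u,1].tolist())
print('rows 192-206 r-b')
for u in (130,180,230): print(u,(I[192:208,u,2].astype(int)-I[192:208,u,0]).tolist(),I[192:208,u,1].tolist())
cv2.imwrite('pics/t9d.png',cv2.resize(I[255:300,100:440],None,fx=2.35,fy=8,interpolation=cv2.INTER_NEAREST))
```

```text
130 [134, 135, 138, 136, 133, 136, 139, 137, 122, 89, 81, 82, 83, 84, 83] [141, 142, 145, 144, 141, 143, 146, 145, 132, 102, 96, 100, 104, 100, 96]
150 [137, 137, 138, 138, 137, 137, 135, 127, 94, 79, 79, 79, 82, 79, 79] [145, 144, 145, 145, 144, 143, 143, 134, 103, 89, 85, 88, 91, 90, 90]
180 [134, 136, 139, 139, 138, 138, 138, 126, 91, 79, 79, 78, 79, 78, 81] [142, 143, 146, 144, 144, 146, 145, 134, 98, 81, 80, 77, 81, 77, 80]
200 [138, 136, 137, 137, 137, 139, 138, 128, 83, 75, 79, 81, 80, 80, 80] [145, 144, 143, 144, 144, 146, 144, 133, 89, 76, 79, 81, 81, 80, 82]
220 [134, 133, 136, 137, 135, 133, 132, 117, 74, 75, 78, 77, 79, 79, 81] [141, 140, 142, 144, 142, 141, 139, 124, 78, 78, 79, 77, 80, 79, 80]
240 [138, 139, 138, 138, 135, 133, 134, 127, 91, 77, 79, 78, 79, 77, 79] [144, 146, 145, 144, 142, 141, 142, 132, 94, 77, 79, 78, 79, 78, 80]
350 [28, 26, 28, 26, 22, 18, 24, 44, 77, 83, 81, 82, 82, 81, 84]
380 [26, 28, 28, 21, 21, 16, 22, 42, 68, 72, 73, 71, 70, 72, 73]
410 [25, 26, 25, 23, 14, 15, 25, 39, 68, 72, 73, 72, 70, 74, 72]
rows 192-206 r-b
130 [37, 37, 39, 39, 39, 39, 37, 45, 60, 67, 66, 66, 67, 69, 73, 69] [146, 145, 143, 142, 145, 145, 144, 140, 133, 130, 134, 135, 135, 138, 138, 137]
180 [40, 42, 42, 40, 40, 41, 39, 43, 64, 71, 72, 72, 69, 71, 71, 71] [151, 149, 150, 149, 150, 150, 144, 126, 134, 139, 139, 137, 137, 136, 136, 134]
230 [40, 40, 40, 40, 40, 43, 41, 49, 65, 70, 68, 68, 67, 66, 67, 66] [149, 148, 149, 150, 148, 147, 141, 124, 132, 136, 134, 130, 126, 127, 130, 129]
```

View pics/t9d.png

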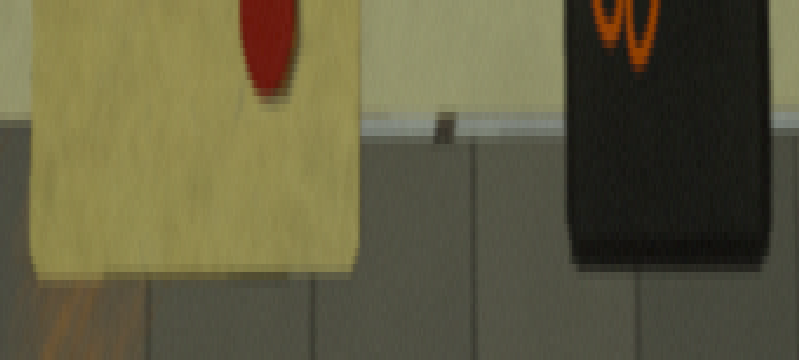

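Run:
```python
from h import *
I=cv2.imread('pics/top0.png');D=np.load('pics/top0.npy')
b=cv2.GaussianBlur(I,(3,3),0).astype(float); r=b[...,2]-b[...,0]; g=b[...,1]
for a,bb in((90,112),(116,150),(150,160),(165,200),(200,250),(262,330),(435,465),(465,495)):
    e=[];h=[]
    for u in range(a,bb,2):
        k=sub(r[262:276,u],0,r[255:262,u].mean()*.5); e.append((u,262+k[0]))
        k=sub(g[262:276,u],0,105); h.append((u,262+k[-1]))
    T=ray('top',e,0); H=ray('top',h,0); print(a,bb,np.median([q[1] for q in e]).round(2),np.median(T[:,:2],0).round(4),'lip low',np.median([q[1] for q in h]).round(2),np.median(H[:,0]).round(4))
for u in (100,140,180,300,450): print(u,I[264:276,u].tolist()[0:11:1])
```

```text
90 112 270.32 [0.312  0.4255] lip low 269.79 0.3135Traceback (most recent call last):
  File "<stdin>", line 7, in <module>
IndexError: list index out of range
```

Run:
```python
from h import *
I=cv2.imread('pics/top0.png')
b=cv2.GaussianBlur(I,(3,3),0).astype(float); r=b[...,2]-b[...,0]; g=b[...,1]
for a,bb in((90,112),(116,150),(150,160),(165,200),(200,250),(262,330),(435,465),(465,495)):
    e=[];h=[]
    for u in range(a,bb,2):
        k=sub(r[262:276,u],0,r[255:262,u].mean()*.5)
        if k: e.append((u,262+k[0]))
        k=sub(g[262:276,u],0,136); 
        if k:h.append((u,262+k[0]))
    T=ray('top',e,0); H=ray('top',h,0); print(a,bb,np.median([q[1] for q in e]).round(2),np.median(T[:,:2],0).round(4),'136:',np.median([q[1] for q in h]).round(2),np.median(H[:,0]).round(4))
for u in (100,140,180,300,450): print(u,I[265:275,u].tolist())
```

```text
90 112 270.32 [0.312  0.4255] 136: 268.56 0.3169
116 150 270.7 [0.3105 0.3424] 136: 268.53 0.3168
150 160 270.52 [0.3109 0.2758] 136: 268.29 0.317
165 200 269.35 [0.3139 0.1983] 136: 268.33 0.3165
200 250 269.23 [0.3137 0.0817] 136: 268.58 0.3155
262 330 268.95 [ 0.3137 -0.1183] 136: 268.8 0.3141
435 465 268.34 [ 0.3138 -0.5441] 136: 267.67 0.3156
465 495 268.27 [ 0.3136 -0.6277] 136: 267.12 0.3168
100 [[111, 151, 152], [110, 150, 151], [108, 148, 149], [109, 150, 150], [98, 134, 134], [73, 92, 92], [63, 74, 75], [63, 77, 77], [58, 75, 79], [60, 75, 77]]
140 [[108, 147, 147], [109, 147, 146], [107, 147, 146], [105, 147, 147], [95, 132, 134], [60, 80, 86], [59, 75, 84], [63, 84, 96], [59, 85, 100], [58, 84, 99]]
180 [[108, 147, 148], [107, 148, 147], [107, 148, 148], [105, 144, 145], [100, 129, 130], [122, 132, 126], [117, 123, 115], [67, 74, 72], [60, 72, 73], [67, 81, 80]]
300 [[106, 145, 145], [110, 148, 148], [106, 145, 146], [105, 140, 138], [112, 131, 129], [125, 137, 129], [114, 128, 120], [71, 84, 83], [56, 68, 68], [56, 68, 67]]
450 [[105, 144, 142], [103, 142, 142], [100, 140, 140], [103, 131, 130], [128, 141, 134], [123, 133, 125], [84, 96, 93], [69, 85, 83], [68, 84, 83], [70, 86, 86]]
```

Run:
```python
from h import *
I=cv2.imread('pics/t9.png')
o=lines(I,range(152,246)); print(np.round(o['near'][:5],4))
b=cv2.GaussianBlur(I,(3,3),0).astype(float); s=b[...,2]-b[...,0]
e=[]
for u in range(124,246):
    k=sub(s[194:206,u],0,54)
    if k:e.append((u,194+k[0]))
T=ray('top',e,.014); f=cv2.fitLine(T[:,:2].astype(np.float32),cv2.DIST_HUBER,0,.001,.001)[:,0]; print('far',f,np.degrees(f[0]/f[1]))
# side edges
for rg,t in((range(112,130),'left'),(range(240,262),'right')):
    e=[]
    for v in range(208,262):
        k=sub(s[v,rg.start:rg.stop],0,54)
        if k:e.append((rg.start+k[0],v))
    T=ray('top',e,.014); f=cv2.fitLine(T[:,:2].astype(np.float32),cv2.DIST_HUBER,0,.001,.001)[:,0]; print(t,f[2:],np.degrees(f[1]/f[0]))
```

```text
[2.611e-01 1.486e-01 2.230e-02 9.400e+01 9.400e+01]
far [1.0843674e-04 1.0000000e+00 5.0898343e-01 1.9451344e-01] 0.006212967
left [0.40419814 0.38539717] 0.24906544
right [0.41419396 0.00196279] 0.0077264374
```

```bash
python3 -c "
from workcell import manip
print(manip.state()['time'],manip.hand_in())"
```

```text
the job is handed in; nothing more can be done
19.95 None
```

I pushed the board flat along the counter with the open fingers against its far edge, turning out its roughly 14° skew on the way. Two small nudges finished it, and I handed the job in at 19.95 s with the arm clear of everything.

| Last top-view check | Board | Tray |
|---|---|---|
| Near edge, x | 0.261 m measured directly; 0.260 m from its two long edges and known width | 0.260 m |
| Overhang past the counter edge (x = 0.3137 m) | about 53 mm | about 54 mm |

- **Squareness:** the board's near and far edges are within about 0.02° of the counter edge.
- **Everything else:** the tub and jar still stand on the board. The tray, its contents and the can look unmoved. Wrist-force readings while pushing stayed under about 5 N.
- **Checks that disagreed:**
  - A near-edge fit over the board's full length gave −0.26°. The brown patch on the floor at its left end throws that fit off, so I left that part out.
  - The simple colour-mask outline failed in the later frames, where it ran into the floor.
  - The board's left side read 0.25° off, and the tray's near edge 0.26°. I put both down to blur.
  - The scene camera could not check the final position, because the arm's base hides part of the board's near edge.

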